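# Lay the bedside breakfast

## Task

Lay breakfast on the crate: stand the egg cup upright on the small round cork mat and, once it stands there, put the egg into it; stand the tumbler upright on the large round cork mat and lay the wooden spoon lengthways on the long cork mat (either way round), each wholly on its mat. Set the egg, egg cup and tumbler down gently, without dropping them, and leave the keys, the salt shaker and the alarm clock where they are.

Things in the scene. Friction and masses are not known exactly. Their poses are not given: they have to be found in the camera images.
- tumbler: Clear glass tumbler standing mouth up on the crate, round, 75 mm high; outside diameter 58 mm at the foot growing evenly to 66 mm at the rim, wall 3 mm, 130 to 250 g. Grip it in its upper half. Origin: centre of the underside; z up its axis.
- egg_cup: Green glazed ceramic egg cup standing mouth up, 62 mm high: foot 40 mm across, narrow 18 mm stem between 12 and 26 mm up, bowl that is 44 mm across outside at 40 mm up and 47 mm across at the rim (grip it there); the mouth is 40 mm across inside. 90 to 145 g. Origin: centre of the underside; z up its axis.
- egg: Brown egg, 43 mm across, 56 mm long, 50-70 g. Origin: centre of its widest girth, 24 mm above the blunt end, 32 mm below the point; z to the point. It starts blunt end down in a fixed round grey pulp cell (52 mm across, 22 mm high), girth 33 mm up, 11 mm above the cell rim. In the cup its origin is 72 mm above the cup's underside, 10 mm above the rim: grip it with fingertips at most 7 mm below the girth.
- spoon: Small wooden egg spoon lying flat, 120 mm long: straight handle 10 mm wide and 8 mm high from x = -60 to x = +40 mm, round bowl 26 mm across and 9 mm high centred at x = +47 mm. About 20 g. Origin: middle of its length, on the underside (the handle can be gripped here); x runs along the spoon towards the bowl, z up.
- mat_large: Large round cork mat, 88 mm across, 5 mm thick, fixed to the crate. Origin: centre of the underside (its top is 5 mm above); z up.
- mat_small: Small round cork mat, 64 mm across, 5 mm thick, fixed to the crate. Origin: centre of the underside (its top is 5 mm above); z up.
- mat_long: Long rectangular cork mat, 150 by 46 mm, 5 mm thick, fixed to the crate. Origin: centre of the underside (its top is 5 mm above); x along the 150 mm side, z up.
- keys: Bystander: steel key ring, 36 mm across, with three keys spread out flat from it, 4 mm thick, 76 mm long in all and within 45 mm of the origin. Origin: middle of the bunch, on the underside, 20 mm from the ring's centre. Loose; to be left alone.
- salt: Bystander: white ceramic salt shaker with a steel top, round, 42 mm across at the foot, 68 mm high. Origin: centre of the underside. Loose; to be left alone.
- clock: Bystander: small grey alarm clock, a rounded block 38 (x) by 66 (y) by 67 mm high, dial on its -x side. Origin: centre of the underside. Loose; to be left alone.
Not all that is in view belongs to the job. Several things look just like the spoon: the one meant starts farthest from the robot's base.

How it is judged (in metres and radians):
On the way, in this order (a step that is already met when the one before it is completed fails the run):
1. the egg cup stands upright on the small round mat, let go (horizontal distance between egg_cup and mat_small below 0.012 m and angle between egg_cup's own z axis and vertical below 0.1 rad and z of egg_cup in the frame of mat_small between 0.002 and 0.009 m and contact force between the fingers and egg_cup below 0.05 N), for 0.2 s.
2. then the egg sits in the egg cup, let go, the cup still on its mat (horizontal distance between egg_cup and mat_small below 0.012 m and angle between egg_cup's own z axis and vertical below 0.1 rad and z of egg_cup in the frame of mat_small between 0.002 and 0.009 m and horizontal distance between egg and egg_cup below 0.009 m and z of egg in the frame of egg_cup between 0.058 and 0.088 m and contact force between the fingers and egg below 0.05 N), for 0.2 s.
At the end, for the whole second after the job is handed in: Upright egg cup within 12 mm of the small mat's centre; egg in it, within 9 mm of its axis, girth 58-88 mm above its underside; upright tumbler within 15 mm of the large mat's centre; spoon flat on the long mat within 16 mm along, 14 mm across, 0.3 rad; all released, at rest (all of step 2 and horizontal distance between tumbler and mat_large below 0.015 m and angle between each of tumbler, spoon's own z axis and vertical below 0.1 rad and z of tumbler in the frame of mat_large between 0.002 and 0.009 m and x of spoon in the frame of mat_long between -0.016 and 0.016 m and y of spoon in the frame of mat_long between -0.014 and 0.014 m and z of spoon in the frame of mat_long between 0.002 and 0.009 m and angle between the x axis of spoon and the x axis of mat_long, either way round below 0.3 rad and contact force between the fingers and tumbler below 0.05 N and linear speed of each of tumbler, egg_cup, egg, spoon below 0.02 m/s and contact force between the fingers and egg_cup below 0.05 N and contact force between the fingers and spoon below 0.05 N); the robot touches nothing.
It fails at once if the keys, the salt shaker or the alarm clock is shifted by more than 20 mm (distance of any of keys, salt, clock from where it was at the start of the episode above 0.02 m).
It fails at once if the egg is dropped: out of the fingers it falls or flies faster than 0.6 m/s (a fall of some 18 mm) (linear speed of egg above 0.6 m/s and contact force between the fingers and egg below 0.05 N).
It fails at once if the egg cup is dropped: out of the fingers it falls or flies faster than 0.6 m/s (a fall of some 18 mm) (linear speed of egg_cup above 0.6 m/s and contact force between the fingers and egg_cup below 0.05 N).
It fails at once if the tumbler is dropped: out of the fingers it falls or flies faster than 0.6 m/s (a fall of some 18 mm) (linear speed of tumbler above 0.6 m/s and contact force between the fingers and tumbler below 0.05 N).
It also fails if it takes over 112 s, if anything falls off the work surface, if the arm or the gripper's body presses on something with over 40 N, if the wrist force passes 120 N, or if a joint passes its speed limit or range.

## Robot

A 6-joint arm with a two-finger parallel gripper is mounted at the origin on the work surface. World frame = base frame: x ahead of the robot, y to its left, z up, the work surface at z = 0. Lengths are in m, angles in degrees, forces in N, time in s.
With the tool pointing down it reaches from about 0.4 to 0.825 m from the base axis. Payload 7 kg.
Tool frame: the origin (TCP) lies at the very end of the fingers, on their centre line; the grasp point (between the pads) lies 19 mm behind it; x points along the fingers, z is the direction in which the jaws open and shut, and the axes are right-handed (so a half turn about x gives the same grasp; the last joint's range is limited). The gripper opens to 88 mm and grips with 3 to 60 N. Pads are 19 mm wide; open, the fingers measure 130 mm over their backs; the gripper's body (78 mm by 193 mm) begins 47 mm behind the grasp point.
Start: joints at [83.256, 20.546, 0.682, 0, -70.136, -16.507], TCP at [0.266, 0.62, 0.227] pointing down, gripper open.
Joint ranges: [-176.03, 176.03], [-82.01, 121.73], [-58.28, 71.71], [-173.87, 95.51], [-174.79, -0.11], [-173.66, 173.66]. Speed limits (degrees/s): [136.94, 136.94, 172.46, 180, 180, 180].

## Interface

Orientations are given as [roll, pitch, yaw] about the fixed x, y, z axes, in that order (R = Rz(yaw) Ry(pitch) Rx(roll)).
In Python, from plant import * gives the robot as it stands.
- The arm moves only by the tool arm_command, never from a script. Its argument "commands" is one flat list of numbers, 5 for each row, row after row: the shift along the tool's x, y, z in mm, then the turn about the tool's x in degrees, then the opening in per cent of the stroke, from 0 (shut) to 100 (fully open). A call has 1 to 5 rows; each row shifts and turns the pose as measured when the row begins, along the tool's axes as they then stand; what a row does not reach is not made up. A row lasts 1/8 s, in which the tool goes at most 62.5 mm and 10.7 degrees, less where a joint would pass 70% of its speed; a pose out of reach is approached as far as the arm can. A call is refused whole if a number of a shift passes 62.5 or a number of a turn 10.7, either way. A call with a gripper value outside its range is refused whole. The fingers move at their own pace and stop on an object; the grip force is fixed at half the most. Time passes only in rows, so rows that do not move let the fingers close. It gives the time, the measured TCP pose, the force and the opening at its end, in the units of the state.
- get_obs(): the state, without advancing time (a new reading comes with each control period).
- snapshot(name): name is "scene" or "side" or "wrist"; returns a dict with "frame" (420x560x3 uint8, blue, green, red), "fov_y" (degrees; the focal length in pixels is half the picture's height over the tangent of half this angle, whatever the lens; pixels are square), "cx", "cy" (the principal point, pixels), "dist" ([k1, k2, p1, p2, k3] as OpenCV has them; the pictures are not rectified), "world_to_cam" (4x4, takes a point from world to camera coordinates). Camera axes: x right, y up, looking along -z (the intrinsics and any distortion apply to the point x, -y, -z); pixel columns grow to the right and rows downward; lengths in m; the calibration is good to about 2 mm. A picture is of the moment at which its call begins. There is no depth.
- close_job(): hands the job in, once; it reports no verdict.
The state is a dict: "clock": time; "joint_pos": joint angles; "qvel": joint speeds; "tau": joint torques, N m; "tool_pos": TCP position; "orientation": TCP orientation; "force": force on the tool from outside, world axes, zero at the start; "moment": the same for the moment, N m; "opening": finger opening in m.
Only numpy, scipy, OpenCV 4.12 (cv2) and the standard library are available. Lean on these libraries where they do the work, as an engineer would, in place of code of your own. Each camera call takes 0.05 s, during which the arm holds its last target. There are 200 camera calls.

## Working session

There is one attempt and no reset: what is moved stays moved. The work goes in short steps, Python scripts to look and compute and a tool call to move; the robot and the scene stay as the last step left them, time stands still between calls to the robot, and variables do not carry over. Pictures are saved under pics/ and viewed, about 12 in all and at most 16, crops included, and the job is handed in when it is done.

Besides the shell and the picture viewer there is one more tool, called after "Call:" as name(argument=value, ...) on one line, values as JSON. arm_command: Moves the arm, as the interface text tells. Its arguments: {"type":"object","properties":{"commands":{"type":"array"}},"required":["commands"]}

```bash
ls; mkdir -p pics; cat > h.py <<'E'
from plant import *
import numpy as np, cv2, pickle
def snap(cam,fn):
    s=snapshot(cam); cv2.imwrite(f'pics/{fn}.png',s['frame']); pickle.dump(s,open(f'pics/{fn}.pkl','wb')); return s
def load(fn): return pickle.load(open(f'pics/{fn}.pkl','rb'))
def K(s):
    h=s['frame'].shape[0]; f=h/2/np.tan(np.radians(s['fov_y'])/2)
    return np.array([[f,0,s['cx']],[0,f,s['cy']],[0,0,1.]]),np.array(s['dist'],float)
def ray(s,uv):
    k,d=K(s); p=cv2.undistortPoints(np.array([[uv]],float),k,d)[0,0]
    M=np.array(s['world_to_cam']); R=M[:3,:3]; c=-R.T@M[:3,3]
    v=R.T@np.array([p[0],-p[1],-1]); return c,v/np.linalg.norm(v)
def atz(s,uv,z):
    c,v=ray(s,uv); return c+v*(z-c[2])/v[2]
def tri(*obs):
    A=np.zeros((3,3));b=np.zeros(3)
    for s,uv in obs:
        c,v=ray(s,uv);P=np.eye(3)-np.outer(v,v);A+=P;b+=P@c
    x=np.linalg.solve(A,b); 
    return x,[float(np.linalg.norm((np.eye(3)-np.outer(v,v))@(x-c))) for c,v in (ray(*o) for o in obs)]
def proj(s,X):
    M=np.array(s['world_to_cam']);X=np.atleast_2d(X);p=X@M[:3,:3].T+M[:3,3]; k,d=K(s)
    return cv2.projectPoints(p*[1,-1,-1],np.zeros(3),np.zeros(3),k,d)[0][:,0]
E
python3 - <<'E'
from h import *
print(get_obs())
for c in ['scene','side','wrist']:
    s=snap(c,c+'0'); M=np.array(s['world_to_cam']); print(c,s['fov_y'],s['cx'],s['cy'],s['dist'],-M[:3,:3].T@M[:3,3],M[:3,:3].round(2).tolist())
a=load('scene0')['frame'];cv2.imwrite('pics/scene0v.png',cv2.resize(a,(800,600),interpolation=cv2.INTER_CUBIC))
a=load('side0')['frame'];cv2.imwrite('pics/side0v.png',cv2.resize(a,(800,600),interpolation=cv2.INTER_CUBIC))
E
```

```text
pics
{'clock': 0.0, 'joint_pos': array([ 8.32561835e+01,  2.05916151e+01,  6.32764885e-01, -2.11060477e-02,
       -7.01343749e+01, -1.65059520e+01]), 'qvel': array([ 0.04369886,  0.04669425,  0.10399143, -0.05182147,  0.08529632,
       -0.06958533]), 'tau': array([-8.62390061e-04, -5.82715416e+01,  2.93058211e+01,  6.99693024e+00,
        6.91286419e-03, -1.59348410e-04]), 'tool_pos': array([0.26628519, 0.6197194 , 0.22560988]), 'orientation': array([   4.49271098,   89.90468626, -108.76424581]), 'force': array([-0.91774805, -0.28393058, -0.79880205]), 'moment': array([0.04252057, 0.0079008 , 0.01144111]), 'opening': 0.08769918114169865}
scene 56.483837572556055 275.6279643443441 205.11919904710086 [-0.08634058  0.          0.          0.          0.        ] [1.01054274 0.52260155 0.68297085] [[-0.61, 0.79, 0.01], [-0.54, -0.42, 0.73], [0.58, 0.44, 0.68]]
side 46.94120102543754 282.6513836509864 207.25797782446844 [-0.17230085  0.          0.          0.          0.        ] [ 0.08550394 -0.89769759  1.02389059] [[0.94, -0.34, 0.01], [0.22, 0.63, 0.75], [-0.26, -0.7, 0.67]]
wrist 66.44917266135013 284.1195491524811 207.53671541899018 [-0.02280715  0.          0.          0.          0.        ] [0.33936843 0.58864301 0.3844225 ] [[-0.4, -0.92, 0.0], [0.88, -0.38, -0.29], [0.27, -0.11, 0.96]]
```

View pics/scene0v.png

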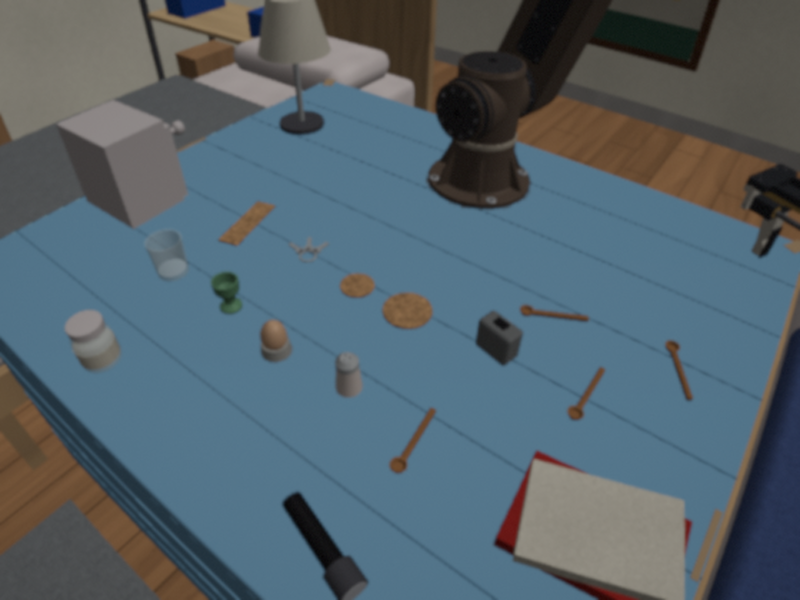

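View pics/side0v.png

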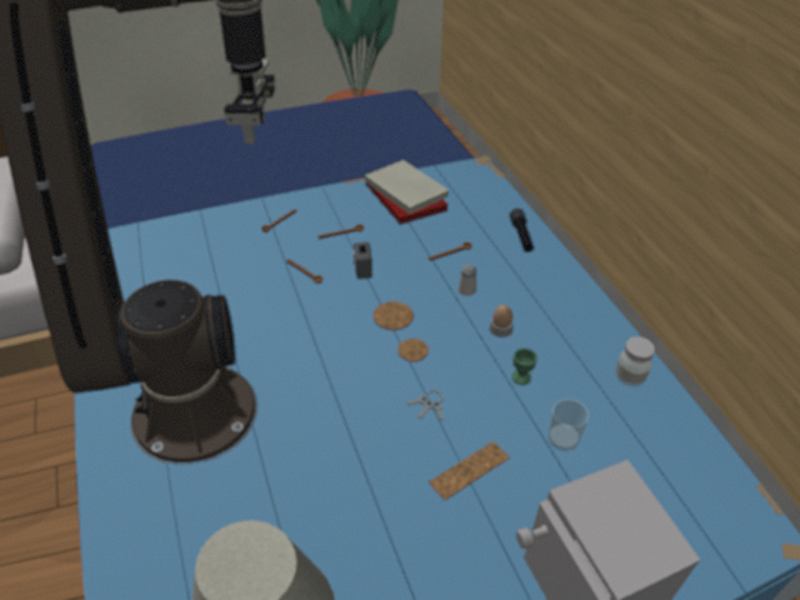

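Scene and side pictures (in 800x600 pixels): there are four spoon-like things in the scene view. Their bowls are at A (398,464), B (576,412), C (526,311) and D (672,345). The egg cup, egg in its cell, tumbler, keys, salt, clock and three mats are all visible. Next I triangulate them.

```bash
python3 - <<'E'
from h import *
a,b=load('scene0'),load('side0'); r=.7
P={'spA_bowl':((398,464),(467,246)),'spA_end':((433,411),(431,259)),'spB_bowl':((576,412),(360,229)),'spB_end':((603,370),(320,237)),
'spC_bowl':((526,311),(319,279)),'spC_end':((587,318),(290,262)),'spD_bowl':((672,345),(266,229)),'spD_end':((689,396),(296,211)),
'matL':((407,310),(393,316)),'matS':((357,285),(413,350)),'matlong':((247,223),(469,471)),'ml1':((262,204),(436,489)),'ml2':((232,242),(502,452)),
'eggtop':((273,321),(503,306)),'cuprim':((225,281),(525,356)),'tumrim':((165,240),(569,411)),'tumfoot':((171,268),(565,436)),'salttop':((347,359),(468,268)),
'saltfoot':((348,387),(468,290)),'clocktop':((499,323),(362,246)),'keysring':((311,253),(432,398)),'jar':((86,321),(639,347))}
for k,(u,v) in P.items():
    x,e=tri((a,np.array(u)*r),(b,np.array(v)*r)); print(k,x.round(4),np.round(e,4),'r',np.hypot(*x[:2]).round(3))
k,_=K(a)
c=cv2.resize(a['frame'][190:370,180:500],(800,450),interpolation=cv2.INTER_CUBIC)
d=cv2.resize(b['frame'][120:350,250:470],(574,600),interpolation=cv2.INTER_CUBIC)
cv2.imwrite('pics/c1.png',c);cv2.imwrite('pics/c2.png',d)
E
```

```text
spA_bowl [0.6975 0.2938 0.005 ] [0.0016 0.0016] r 0.757
spA_end [0.597  0.2805 0.0018] [0.0028 0.0028] r 0.66
spB_bowl [0.4733 0.4496 0.0039] [0.0036 0.0036] r 0.653
spB_end [0.3713 0.4511 0.0028] [0.0027 0.0027] r 0.584
spC_bowl [0.3282 0.2926 0.0046] [0.0012 0.0012] r 0.44
spC_end [0.2786 0.3829 0.0015] [0.004 0.004] r 0.474
spD_bowl [0.2516 0.5249 0.0055] [0.0021 0.0021] r 0.582
spD_end [0.3408 0.5794 0.0046] [0.0031 0.0031] r 0.672
matL [ 4.484e-01  1.253e-01 -3.000e-04] [0.001 0.001] r 0.466
matS [4.529e-01 1.540e-02 2.000e-04] [0.0012 0.0012] r 0.453
matlong [ 0.4434 -0.2925 -0.0027] [0. 0.] r 0.531
ml1 [ 0.3768 -0.3122  0.0022] [0.0041 0.0041] r 0.489
ml2 [ 0.5106 -0.2718 -0.0033] [0.0067 0.0067] r 0.578
eggtop [0.6489 0.0137 0.0646] [0.002 0.002] r 0.649
cuprim [ 0.6298 -0.1243  0.0583] [0.0016 0.0016] r 0.642
tumrim [ 0.6335 -0.2834  0.0731] [0.0017 0.0017] r 0.694
tumfoot [ 0.6365 -0.2893  0.0057] [0.0011 0.0011] r 0.699
salttop [0.6335 0.153  0.062 ] [0.0006 0.0006] r 0.652
saltfoot [ 0.6369  0.1519 -0.0021] [0.0019 0.0019] r 0.655
clocktop [0.4369 0.2946 0.0678] [0.0025 0.0025] r 0.527
keysring [ 0.44   -0.1152  0.001 ] [0.0036 0.0036] r 0.455
jar [ 0.838  -0.1999  0.0826] [0.0022 0.0022] r 0.862
```

View pics/c1.png

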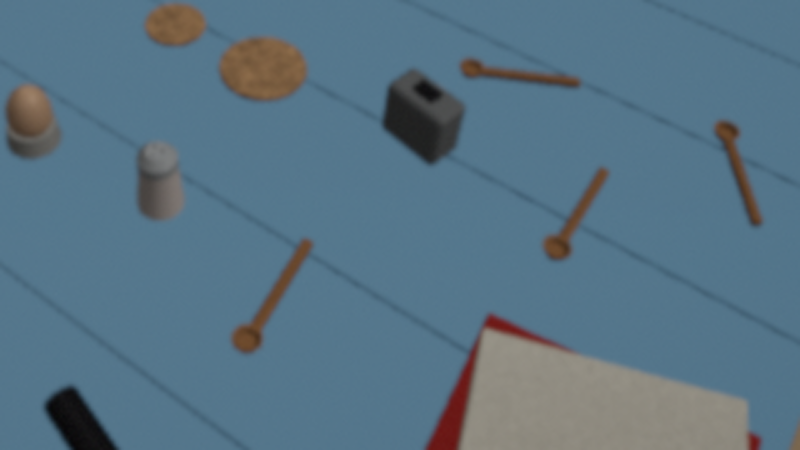

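Spoon candidates in that crop, by bowl: A (246,338), B (557,246), C (471,68), D (727,131). Their centres lie about 0.71, 0.62, 0.45 and 0.63 m from the base, so A, which stands alone beyond the salt shaker, is the one meant, and the crop confirms it. Next I work out the tool axes and move to a central point for wrist views.

```bash
cat >> h.py <<'E'
from scipy.spatial.transform import Rotation as Ro
def toolR(o=None):
    o=o or get_obs(); return Ro.from_euler('xyz',o['orientation'],degrees=True).as_matrix()
def go(x,y,z,jaw=None):
    "print tool-frame shift (mm) and turn (deg) to TCP x,y,z, jaw angle in world deg (mod 180)"
    o=get_obs(); R=toolR(o); d=R.T@(np.array([x,y,z])-o['tool_pos'])*1000
    j=np.degrees(np.arctan2(R[1,2],R[0,2])); t=0 if jaw is None else -((jaw-j+90)%180-90)
    print('t',round(o['clock'],2),'pos',o['tool_pos'].round(4),'jaw',round(j,1),'open',round(o['opening'],4),'F',o['force'].round(1),'q6',o['joint_pos'][5].round(1))
    print('  SHIFT',d.round(1),'TURN',round(t,1),'rows',int(np.ceil(np.linalg.norm(d)/62.5)))
E
python3 - <<'E'
from h import *
print(toolR().round(3)); M=np.array(load('wrist0')['world_to_cam']); c=-M[:3,:3].T@M[:3,3]; print('cam in tool',toolR().T@(c-get_obs()['tool_pos']),'look',toolR().T@(-M[2,:3]))
a,b=load('scene0'),load('side0')
print('box base',atz(a,np.array([130,223])*.7,0),atz(a,np.array([186,190])*.7,0),'lamp',atz(a,np.array([302,122])*.7,0))
go(.52,0,.34,90)
E
```

```text
[[-0.     0.919 -0.395]
 [-0.001 -0.395 -0.919]
 [-1.     0.     0.001]]
cam in tool [-1.58571950e-01  7.94285919e-02  2.07449851e-05] look [ 9.55809907e-01 -2.93985389e-01 -1.16642385e-04]
box base [ 0.59760851 -0.48930949  0.        ] [ 0.44530181 -0.49776755  0.        ] lamp [ 0.04273538 -0.52580908  0.        ]
t 0.15 pos [0.2663 0.6198 0.2258] jaw -113.3 open 0.0878 F [-0.9  0.3  0.4] q6 -16.5
  SHIFT [-113.5  477.8  469.5] TURN -23.3 rows 11
```

Call:
arm_command(commands=[-38,0,0,-8,100,-38,0,0,-8,100,-38,0,0,-7.3,100,0,23,56.4,0,100,0,23,56.4,0,100])

```text
clock: 0.78
tool_pos: [0.3131, 0.5077, 0.3393]
orientation: [-13.8, 89.5, -102.8]
force: [0.3, -0.1, 0.7]
opening: 0.0878
```

Call:
arm_command(commands=[0,23,56.4,0,100,0,23,56.4,0,100,0,23,56.4,0,100,0,23,56.4,0,100,0,23,56.4,0,100])

```text
clock: 1.4
tool_pos: [0.4345, 0.2193, 0.3414]
orientation: [-12.4, 89.5, -101.2]
force: [0.9, -0.0, 0.4]
opening: 0.0879
```

Call:
arm_command(commands=[0,23,56.4,0,100,0,23,56.4,0,100,0,23,56.4,0,100,0,23,56.4,0,100,0,0,0,0,100])

```text
clock: 2.02
tool_pos: [0.5324, -0.0147, 0.3428]
orientation: [-13.2, 89.6, -102.2]
force: [-0.3, 0.0, -0.6]
opening: 0.0877
```

```bash
python3 - <<'E'
from h import *
go(.63,-.12,.2,90)
s=snap('wrist','w1');cv2.imwrite('pics/w1v.png',cv2.resize(s['frame'],(800,600),interpolation=cv2.INTER_CUBIC))
E
```

```text
t 2.02 pos [ 0.5324 -0.0147  0.3428] jaw -89.0 open 0.0877 F [-0.3  0.  -0.6] q6 71.1
  SHIFT [143.4  96.1 105.9] TURN 1.0 rows 4
```

View pics/w1v.png

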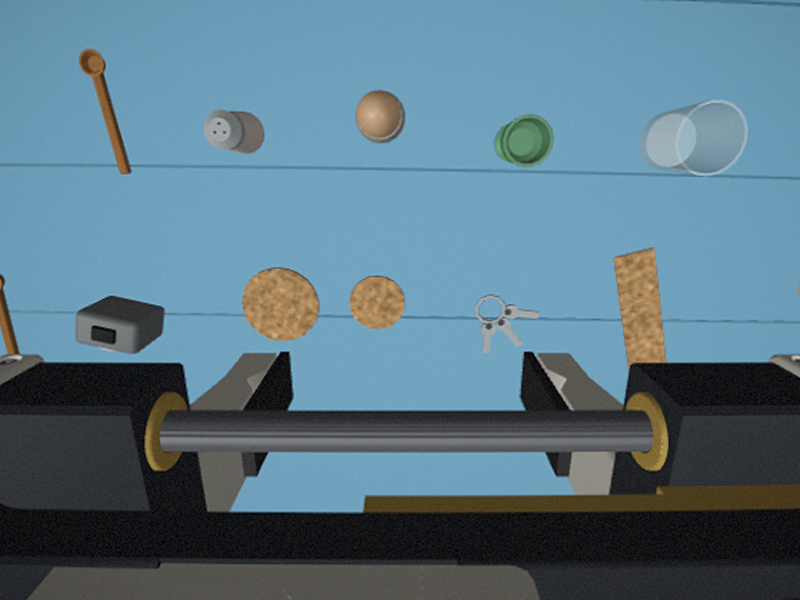

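The wrist view from above (800x600) shows spoon A from (92,62) to (124,173), the salt top at (224,128), the egg at (380,116), the cup rim at (525,140) and the tumbler rim near (712,138). The large mat is at (281,304), the small mat at (377,302), the keys at (500,320) and the long mat's near corners at (614,258) and (654,248). I now segment these and triangulate against the other two views.

```bash
cat >> h.py <<'E'
def blob(s,lo,hi,seed):
    "centroid/ellipse of HSV-range blob nearest seed (800-px coords)"
    hsv=cv2.cvtColor(s['frame'],cv2.COLOR_BGR2HSV); m=cv2.morphologyEx(cv2.inRange(hsv,lo,hi),cv2.MORPH_CLOSE,np.ones((3,3)))
    cs,_=cv2.findContours(m,cv2.RETR_EXTERNAL,cv2.CHAIN_APPROX_NONE); p=np.array(seed)*.7
    cs=[c for c in cs if cv2.contourArea(c)>25]
    c=max(cs,key=lambda c:cv2.pointPolygonTest(c,(float(p[0]),float(p[1])),True))
    e=cv2.fitEllipse(c); return np.array(e[0]),e[1],c
CORK=((5,60,60),(25,255,255)); GREEN=((45,60,20),(85,255,255))
E
python3 - <<'E'
from h import *
a,b,w=load('scene0'),load('side0'),load('w1')
for n,rng,sd in [('matL',CORK,((407,310),(393,316),(281,304))),('matS',CORK,((357,285),(413,350),(377,302))),('egg',CORK,((273,335),(503,316),(380,116)))]:
    o=[(s,blob(s,*rng,q)) for s,q in zip((a,b,w),sd)]
    print(n,*[(x[1][0].round(1),np.round(x[1][1],1)) for x in o])
    x,e=tri(*[(s,q[0]) for s,q in o]); print('   tri',x.round(4),np.round(e,4),'wrist z.005',atz(w,o[2][1][0],.005).round(4))
for n,uv in [('spbowl',(92,62)),('spend',(124.5,172)),('ml1',(614,258)),('ml2',(654,248))]: print(n,atz(w,np.array(uv)*.7,.005).round(4))
# cup rim & tumbler rim: top-rim ellipse by hand
for n,l,r,t,bt,z in [('cuprim',500,553.5,114,166,.062),('cupside',0,0,0,0,0)][:1]:
    print(n,atz(w,np.array([(l+r)/2,(t+bt)/2])*.7,z).round(4))
for n,u,v,ww in [('cup',(225,281),(525,356),(526,140)),('tum',(165,240),(569,411),(711,138.5))]:
    print(n,tri((a,np.array(u)*.7),(b,np.array(v)*.7),(w,np.array(ww)*.7)))
c=cv2.resize(w['frame'][50:140,330:540],(800,343),interpolation=cv2.INTER_CUBIC);d=cv2.resize(b['frame'][225:365,280:420],(600,600),interpolation=cv2.INTER_CUBIC)
cv2.imwrite('pics/w1c.png',c)
E
```

```text
matL (array([284.8, 217.1]), array([23.1, 32.9])) (array([274.8, 220.5]), array([17.5, 26.2])) (array([195.9, 212.6]), array([48.6, 53.4]))
   tri [0.4481 0.1261 0.0011] [0.0007 0.0007 0.0013] wrist z.005 [0.448  0.1252 0.005 ]
matS (array([249.7, 199.4]), array([14.8, 22. ])) (array([288.7, 244.5]), array([13.5, 19.6])) (array([263.6, 211.2]), array([35.9, 37.2]))
   tri [0.452  0.0155 0.0016] [0.0008 0.0008 0.0012] wrist z.005 [0.4519 0.0151 0.005 ]
egg (array([191.3, 234.4]), array([15.7, 19.2])) (array([351.4, 221.4]), array([10.9, 13.9])) (array([264.5,  79.4]), array([29.8, 31.6]))
   tri [0.6506 0.0122 0.035 ] [0.0006 0.001  0.0009] wrist z.005 [0.6522 0.0134 0.005 ]
spbowl [0.697  0.2964 0.005 ]
spend [0.5914 0.28   0.005 ]
ml1 [ 0.5069 -0.2495  0.005 ]
ml2 [ 0.519  -0.2928  0.005 ]
cuprim [ 0.6274 -0.1254  0.062 ]
cup (array([ 0.62879461, -0.12507711,  0.0584473 ]), [0.0014790789292549243, 0.002112756344609506, 0.0013472002842970887])
tum (array([ 0.63260707, -0.28545071,  0.07434414]), [0.0031490229387792254, 0.0015695206714746775, 0.0025403241621488096])
```

View pics/w1c.png

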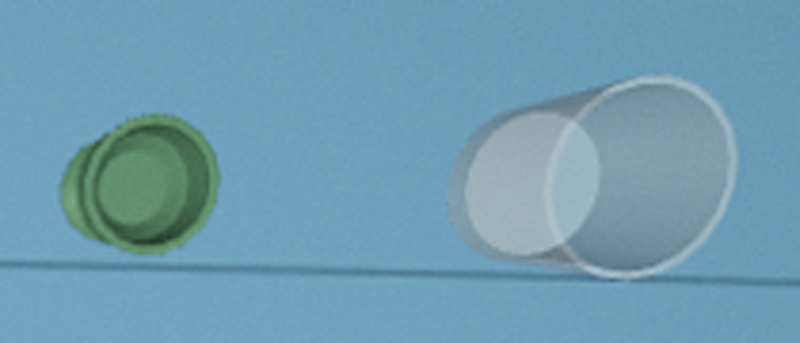

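Crop: the cup rim centre is at (151,183) and the tumbler rim centre at (642,176), both complete circles. I go above the cup.

Call:
arm_command(commands=[40,20,23,1,100,40,20,23,0,100,40,20,23,0,100,40,20,23,0,100,40,20,23,0,100])

```text
clock: 2.7
tool_pos: [0.6376, -0.1238, 0.1438]
orientation: [68.8, 89.4, -20.7]
force: [0.2, -0.2, 1.1]
opening: 0.0875
```

```bash
python3 - <<'E'
from h import *
w=load('w1')
print('cup',atz(w,(369.6,98.0),.062),'tum',atz(w,(498.6,96.3),.075))
s=snap('wrist','w2');cv2.imwrite('pics/w2v.png',s['frame'])
go(.628,-.126,.034,90)
E
```

```text
cup [ 0.62746986 -0.1265364   0.062     ] tum [ 0.63307577 -0.28903409  0.075     ]
t 2.75 pos [ 0.6363 -0.1256  0.1369] jaw -89.6 open 0.0873 F [ 1.5 -1.1 -4.2] q6 84.1
  SHIFT [102.9  -8.5  -0. ] TURN 0.4 rows 2
```

View pics/w2v.png

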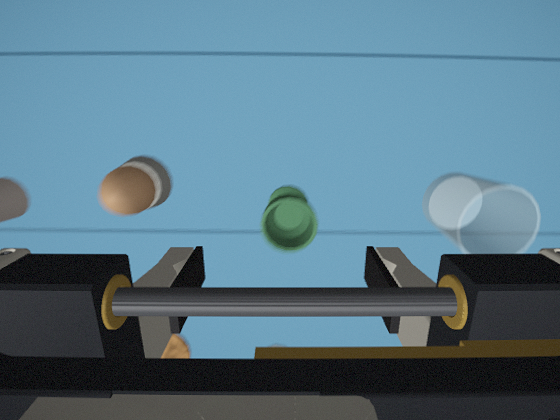

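The wrist view shows the cup rim at (290,222) between the fingers, with the egg at (127,190) and the tumbler rim at (498,221) to either side.

```bash
python3 - <<'E'
from h import *
w=load('w2'); w1=load('w1')
print('cup',atz(w,(290,222),.062),'tum',atz(w,(498,221),.075),'egg',atz(w,(127,190),.045))
print(tri((w,(290,222)),(w1,(369.6,98))),tri((w,(498,221)),(w1,(498.6,96.3))))
E
```

```text
cup [ 0.63188376 -0.1285964   0.062     ] tum [ 0.63833384 -0.28684944  0.075     ] egg [0.65292667 0.00662367 0.045     ]
(array([ 0.62798455, -0.12911069,  0.05120445]), [0.00027242385399667724, 0.0002724238539966921]) (array([ 0.63366263, -0.29739388,  0.06122635]), [0.000502532391905546, 0.0005025323919055827])
```

Call:
arm_command(commands=[35,-7,2,0,100,35,0,0,0,100,30,0,0,0,100,0,0,0,0,100,0,0,0,0,100])

```text
clock: 3.38
tool_pos: [0.6297, -0.122, 0.0333]
orientation: [-12.5, 89.8, -101.7]
force: [0.2, 0.5, 0.4]
opening: 0.0877
```

```bash
python3 - <<'E'
from h import *
go(.629,-.1275,.035,90)
s=snap('wrist','w3');cv2.imwrite('pics/w3v.png',s['frame'])
E
```

```text
t 3.38 pos [ 0.6297 -0.122   0.0333] jaw -89.2 open 0.0877 F [0.2 0.5 0.4] q6 84.0
  SHIFT [-1.6 -0.8  5.5] TURN 0.8 rows 1
```

View pics/w3v.png

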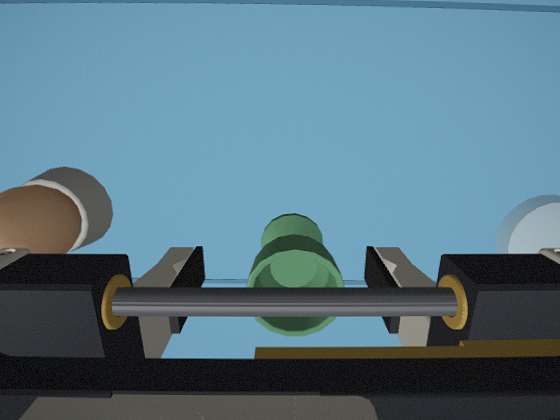

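The cup rim at (295,290) sits slightly right of the jaw centre at column 285, so I shift by its measured position and then close.

```bash
python3 - <<'E'
from h import *
print(atz(load('w3'),(295,289),.062))
E
```

```text
[ 0.62997899 -0.12668167  0.062     ]
```

Call:
arm_command(commands=[0,0,4.5,0.8,100,0,0,0,0,100,0,0,0,0,50,0,0,0,0,40,0,0,0,0,30])

```text
clock: 4.05
tool_pos: [0.6316, -0.1267, 0.0372]
orientation: [55.8, 89.7, -34.3]
force: [0.7, -0.2, 0.2]
opening: 0.0632
```

Call:
arm_command(commands=[0,0,0,0,20,0,0,0,0,20,0,0,0,0,20,0,0,0,0,20])

```text
clock: 4.55
tool_pos: [0.6315, -0.1268, 0.0371]
orientation: [51.7, 89.7, -38.4]
force: [0.1, 0.2, -0.4]
opening: 0.0444
```

Call:
arm_command(commands=[-25,0,0,0,20,-50,0,0,0,20,-25,-25,-20,0,20,0,-40,-32,0,20,0,-40,-32,0,20])

```text
clock: 5.18
tool_pos: [0.5247, -0.0415, 0.1369]
orientation: [22.2, 89.8, -68.1]
force: [-0.2, 2.1, -0.4]
opening: 0.0452
```

Call:
arm_command(commands=[0,-40,-32,0,20,0,-25,-20,0,20,0,0,0,0,20,0,0,0,0,20])

```text
clock: 5.68
tool_pos: [0.4554, 0.0137, 0.1372]
orientation: [65.1, 89.9, -25.1]
force: [-1.1, -0.2, -1.4]
opening: 0.0449
```

```bash
python3 - <<'E'
from h import *
go(.4535,.0155,.046,90)
E
```

```text
t 5.67 pos [0.4554 0.0137 0.1372] jaw -90.1 open 0.0449 F [-1.1 -0.2 -1.4] q6 63.1
  SHIFT [91.1 -2.1 -1.9] TURN -0.1 rows 2
```

Call:
arm_command(commands=[40,-2,-2,0,20,35,0,0,0,20,12,0,0,0,20,0,0,0,0,20,0,0,0,0,20])

```text
clock: 6.3
tool_pos: [0.458, 0.0149, 0.0495]
orientation: [85.0, 89.7, -5.3]
force: [-0.2, -1.0, -0.6]
opening: 0.0447
```

```bash
python3 - <<'E'
from h import *
go(.4535,.0155,.043,90)
s=snap('wrist','w4');cv2.imwrite('pics/w4v.png',s['frame'])
E
```

```text
t 6.3 pos [0.458  0.0149 0.0495] jaw -90.3 open 0.0447 F [-0.2 -1.  -0.6] q6 62.7
  SHIFT [ 6.5 -4.6 -0.6] TURN -0.3 rows 1
```

View pics/w4v.png

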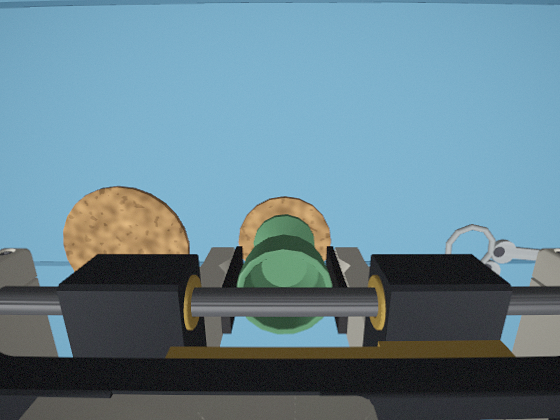

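The cup is upright in the jaws over the small mat (mat visible at (285,230), roughly centred). I lower it and watch the force.

Call:
arm_command(commands=[0,-4.5,0,0,20,4,0,0,0,20,0,0,0,0,20,2,0,0,0,20,0,0,0,0,20])

```text
clock: 6.98
tool_pos: [0.4544, 0.0156, 0.0452]
orientation: [98.8, 89.4, 8.6]
force: [0.0, -0.1, -0.4]
opening: 0.0445
```

Call:
arm_command(commands=[1,0,0,0,20,0,0,0,0,20,0,0,0,0,20])

```text
clock: 7.35
tool_pos: [0.4545, 0.0156, 0.044]
orientation: [98.3, 89.4, 8.0]
force: [0.5, -1.0, -0.9]
opening: 0.0445
```

Call:
arm_command(commands=[1.5,0,0,0,20,0,0,0,0,20,0,0,0,0,20])

```text
clock: 7.72
tool_pos: [0.4546, 0.0156, 0.0424]
orientation: [98.2, 89.4, 7.9]
force: [-0.4, 0.6, -1.1]
opening: 0.045
```

Call:
arm_command(commands=[1,0,0,0,20,0,0,0,0,20,0,0,0,0,20])

```text
clock: 8.1
tool_pos: [0.4552, 0.0157, 0.0422]
orientation: [97.4, 89.4, 7.1]
force: [0.3, -0.5, -0.4]
opening: 0.0447
```

Call:
arm_command(commands=[0.5,0,0,0,20,0,0,0,0,60,0,0,0,0,80,0,0,0,0,95,0,0,0,0,95])

```text
clock: 8.72
tool_pos: [0.4557, 0.0159, 0.0419]
orientation: [98.2, 89.3, 8.0]
force: [0.5, 0.9, 0.8]
opening: 0.0772
```

Call:
arm_command(commands=[0,0,0,0,95,-20,0,0,0,95,-45,0,0,0,95,-45,0,0,0,95,0,0,0,0,95])

```text
clock: 9.35
tool_pos: [0.454, 0.0155, 0.1545]
orientation: [92.6, 89.5, 2.4]
force: [0.1, 0.6, -1.2]
opening: 0.0833
```

```bash
python3 - <<'E'
from h import *
go(.6515,.0125,.12,90)
s=snap('wrist','w5');snap('side','side5')
r,ax,c=blob(s,*GREEN,(400,330)); print(r,ax,c[:,0].min(0),c[:,0].max(0))
w1=load('w1')
r,ax,c=blob(w1,*CORK,(380,116)); print(r,ax,c[:,0].min(0),c[:,0].max(0),[atz(w1,r,z).round(4) for z in (.033,.045)])
cv2.imwrite('pics/w5v.png',s['frame'])
E
```

```text
t 9.35 pos [0.454  0.0155 0.1545] jaw -90.2 open 0.0833 F [ 0.1  0.6 -1.2] q6 62.5
  SHIFT [ 36.4 197.2   2.3] TURN -0.2 rows 4
[283.597229   212.68534851] (53.95109176635742, 63.64139938354492) [256 179] [312 243]
[264.50234985  79.43417358] (29.785812377929688, 31.612308502197266) [249  64] [279  95] [array([0.6499, 0.012 , 0.033 ]), array([0.6489, 0.0113, 0.045 ])]
```

View pics/w5v.png

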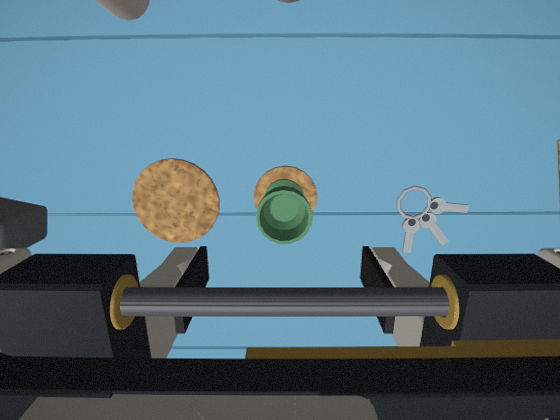

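The wrist view shows the cup standing with its rim centre at (284,215) over the small mat. The mat spans columns 254 to 317 with its top edge at row 166, so the cup is well centred, and the keys at (430,218) are untouched. On to the egg.

Call:
arm_command(commands=[0,45,0.5,0,100,0,50,0.5,0,100,0,50,0.5,0,100,0,48,0.5,0,100,0,0,0,0,100])

```text
clock: 10.07
tool_pos: [0.6462, 0.0107, 0.1421]
orientation: [-64.4, 89.5, -154.6]
force: [-0.9, -0.3, -1.5]
opening: 0.0875
```

```bash
python3 - <<'E'
from h import *
w5=load('w5'); print('cup',atz(w5,(284.5,215),.067),'matS fit')
from scipy.optimize import least_squares
def edge(x,y,z,r): 
    t=np.linspace(0,2*np.pi,60); return proj(w5,np.c_[x+r*np.cos(t),y+r*np.sin(t),0*t+z])
e=edge(.452,.0155,.005,.032); print('mat pred bbox',e.min(0),e.max(0)); e=edge(.452,.0155,.067,.0235); print('cup pred',e.min(0),e.max(0))
s=snap('wrist','w6'); go(.65,.0122,.028,90)
r,ax,c=blob(s,*CORK,(400,300)); print(r,ax,c[:,0].min(0),c[:,0].max(0),atz(s,r,.036))
w1=load('w1');print(tri((s,r),(w1,(264.5,79.4))))
cv2.imwrite('pics/w6v.png',s['frame'])
E
```

```text
cup [0.45225909 0.01541112 0.067     ] matS fit
mat pred bbox [252.22429968 164.03617887] [316.49907956 226.36378904]
cup pred [255.38685292 186.94059606] [313.39982475 242.20359779]
t 10.12 pos [0.6445 0.0107 0.1421] jaw -90.2 open 0.0879 F [-0.4  0.  -1.4] q6 71.5
  SHIFT [114.    6.6  -1.9] TURN -0.2 rows 2
[282.78131104 201.16390991] (47.390419006347656, 49.536190032958984) [259 176] [307 226] [0.64912561 0.01166961 0.036     ]
(array([0.64958924, 0.01169606, 0.03758794]), [2.9408767296870342e-05, 2.940876729686841e-05])
```

View pics/w6v.png

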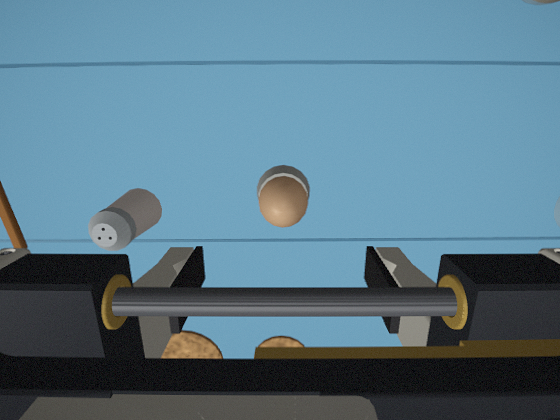

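The egg is at (283,201) between the fingers, centred on jaw column 285, and the salt shaker at (110,230) is clear. I descend.

Call:
arm_command(commands=[35,5,-1,0,100,40,0,0,0,100,28,0,0,0,100,0,0,0,0,100,0,0,0,0,100])

```text
clock: 10.75
tool_pos: [0.6429, 0.0108, 0.0338]
orientation: [-71.7, 89.1, -161.9]
force: [1.0, 0.3, 0.7]
opening: 0.0875
```

```bash
python3 - <<'E'
from h import *
go(.6495,.0117,.0275,90)
E
```

```text
t 10.75 pos [0.6429 0.0108 0.0338] jaw -90.2 open 0.0875 F [1.  0.3 0.7] q6 71.5
  SHIFT [ 6.2  6.7 -1. ] TURN -0.2 rows 1
```

Call:
arm_command(commands=[0,6.5,-1,0,100,6,0,0,0,100,0,0,0,0,100,0,0,0,0,100])

```text
clock: 11.25
tool_pos: [0.6515, 0.0124, 0.0309]
orientation: [-69.9, 89.4, -160.1]
force: [0.7, 0.3, -0.5]
opening: 0.0877
```

```bash
python3 - <<'E'
from h import *
go(.6495,.0117,.0275,90)
E
```

```text
t 11.25 pos [0.6515 0.0124 0.0309] jaw -90.2 open 0.0877 F [ 0.7  0.3 -0.5] q6 71.6
  SHIFT [ 3.4 -2.   0.7] TURN -0.2 rows 1
```

Call:
arm_command(commands=[3,-1.5,0.5,0,100,0,0,0,0,60,0,0,0,0,50,0,0,0,0,40,0,0,0,0,30])

```text
clock: 11.88
tool_pos: [0.6498, 0.0118, 0.0279]
orientation: [-70.1, 89.4, -160.3]
force: [-0.3, -0.4, 0.1]
opening: 0.0527
```

Call:
arm_command(commands=[0,0,0,0,20,0,0,0,0,20,0,0,0,0,20,0,0,0,0,20])

```text
clock: 12.38
tool_pos: [0.6498, 0.0115, 0.0279]
orientation: [-69.1, 89.4, -159.3]
force: [0.1, -0.4, -1.4]
opening: 0.0413
```

```bash
python3 - <<'E'
from h import *
go(.6495,.0117,.0275,90)
E
```

```text
t 12.38 pos [0.6498 0.0115 0.0279] jaw -90.2 open 0.0413 F [ 0.1 -0.4 -1.4] q6 71.6
  SHIFT [ 0.4 -0.3 -0.2] TURN -0.2 rows 1
```

Call:
arm_command(commands=[-15,0,0,0,20,-40,0,0,0,20,-50,0,0,0,20,-15,-20,0,0,20,0,-40,-1,0,20])

```text
clock: 13.0
tool_pos: [0.5921, 0.0136, 0.1556]
orientation: [-65.9, 89.5, -156.1]
force: [-0.2, 0.1, -0.6]
opening: 0.0415
```

Call:
arm_command(commands=[0,-45,-1,0,20,0,-45,-1,0,20,0,-40,-1,0,20,0,-8,0,0,20,0,0,0,0,20])

```text
clock: 13.62
tool_pos: [0.4498, 0.0177, 0.1625]
orientation: [-168.3, 90.0, 101.6]
force: [0.3, -0.3, 0.2]
opening: 0.0412
```

```bash
python3 - <<'E'
from h import *
go(.4523,.0155,.080,90)
s=snap('wrist','w7');cv2.imwrite('pics/w7v.png',s['frame'])
E
```

```text
t 13.62 pos [0.4498 0.0177 0.1625] jaw -90.1 open 0.0412 F [ 0.3 -0.3  0.2] q6 62.4
  SHIFT [82.5  2.5  2.2] TURN -0.1 rows 2
```

View pics/w7v.png

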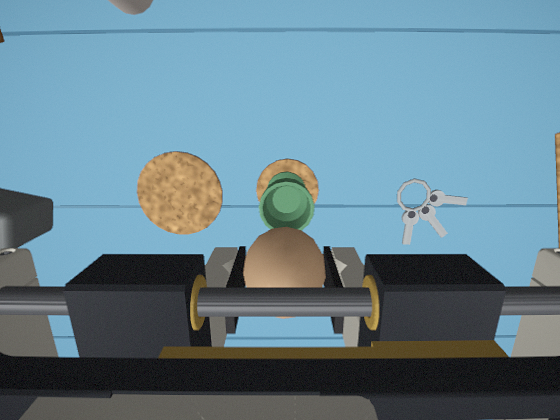

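The egg is held upright at (285,270) and the cup below at (287,203) still stands on its mat. I lower in stages.

Call:
arm_command(commands=[0,2.5,2,0,20,35,0,0,0,20,30,0,0,0,20,10,0,0,0,20,0,0,0,0,20])

```text
clock: 14.3
tool_pos: [0.4583, 0.0158, 0.0858]
orientation: [57.9, 89.9, -32.3]
force: [0.8, -1.1, 0.1]
opening: 0.0414
```

```bash
python3 - <<'E'
from h import *
go(.4523,.0155,.076,90)
E
```

```text
t 14.3 pos [0.4583 0.0158 0.0858] jaw -90.2 open 0.0414 F [ 0.8 -1.1  0.1] q6 63.0
  SHIFT [ 9.8 -6.   0.3] TURN -0.2 rows 1
```

Call:
arm_command(commands=[0,-6,0,0,20,0,0,0,0,20,6,0,0,0,20,0,0,0,0,20,0,0,0,0,20])

```text
clock: 14.92
tool_pos: [0.4538, 0.0166, 0.0821]
orientation: [101.8, 89.7, 11.6]
force: [-0.3, -0.6, -1.1]
opening: 0.0415
```

```bash
python3 - <<'E'
from h import *
go(.4523,.0155,.074,90)
E
```

```text
t 14.93 pos [0.4538 0.0166 0.0821] jaw -90.2 open 0.0415 F [-0.3 -0.6 -1.1] q6 62.6
  SHIFT [ 8.  -1.6  1.1] TURN -0.2 rows 1
```

Call:
arm_command(commands=[3,-1.5,1,0,20,0,0,0,0,20,3,0,0,0,20,0,0,0,0,20,0,0,0,0,20])

```text
clock: 15.55
tool_pos: [0.4523, 0.0155, 0.0756]
orientation: [100.9, 89.7, 10.7]
force: [0.3, -0.2, -0.0]
opening: 0.0415
```

Call:
arm_command(commands=[1.5,0,0,0,20,0,0,0,0,20,0,0,0,0,20])

```text
clock: 15.92
tool_pos: [0.4523, 0.0155, 0.074]
orientation: [101.4, 89.7, 11.2]
force: [-0.4, -0.3, -0.0]
opening: 0.0415
```

```bash
python3 - <<'E'
from h import *
go(.4523,.0155,.072,90)
E
```

```text
t 15.93 pos [0.4523 0.0155 0.074 ] jaw -90.2 open 0.0415 F [-0.4 -0.3 -0. ] q6 62.6
  SHIFT [ 2. -0.  0.] TURN -0.2 rows 1
```

Call:
arm_command(commands=[1.5,0,0,0,20,0,0,0,0,20,0,0,0,0,20])

```text
clock: 16.3
tool_pos: [0.4522, 0.0155, 0.0724]
orientation: [101.2, 89.7, 11.0]
force: [-0.9, -0.5, -0.5]
opening: 0.0409
```

Call:
arm_command(commands=[1,0,0,0,20,0,0,0,0,20,0,0,0,0,20])

```text
clock: 16.68
tool_pos: [0.4523, 0.0155, 0.0714]
orientation: [101.3, 89.7, 11.1]
force: [0.4, 1.0, -0.2]
opening: 0.0415
```

Call:
arm_command(commands=[1,0,0,0,20,0,0,0,0,20,0,0,0,0,20])

```text
clock: 17.05
tool_pos: [0.4529, 0.0157, 0.071]
orientation: [100.9, 89.6, 10.7]
force: [-1.1, 0.3, 1.2]
opening: 0.0415
```

Call:
arm_command(commands=[1,0,0,0,20,0,0,0,0,20,0,0,0,0,20])

```text
clock: 17.42
tool_pos: [0.4536, 0.0157, 0.071]
orientation: [98.8, 89.5, 8.6]
force: [-1.4, 0.4, 2.2]
opening: 0.0412
```

Contact: z has stopped at 0.071 and the force is rising. I release.

Call:
arm_command(commands=[0,0,0,0,55,0,0,0,0,65,0,0,0,0,80,0,0,0,0,100,0,0,0,0,100])

```text
clock: 18.05
tool_pos: [0.4534, 0.0157, 0.0704]
orientation: [99.2, 89.6, 9.0]
force: [0.3, 0.5, -0.3]
opening: 0.0815
```

Call:
arm_command(commands=[0,0,0,0,100,-25,0,0,0,100,-40,0,0,0,100,-40,0,0,0,100,0,0,0,0,100])

```text
clock: 18.68
tool_pos: [0.4523, 0.0153, 0.178]
orientation: [91.8, 89.7, 1.7]
force: [-1.0, -0.1, -1.1]
opening: 0.0877
```

```bash
python3 - <<'E'
from h import *
go(.6335,-.287,.16,90)
s=snap('wrist','w8');cv2.imwrite('pics/w8v.png',s['frame'])
E
```

```text
t 18.68 pos [0.4523 0.0153 0.178 ] jaw -90.1 open 0.0877 F [-1.  -0.1 -1.1] q6 62.6
  SHIFT [ 19.  181.8 301.9] TURN -0.1 rows 6
```

View pics/w8v.png

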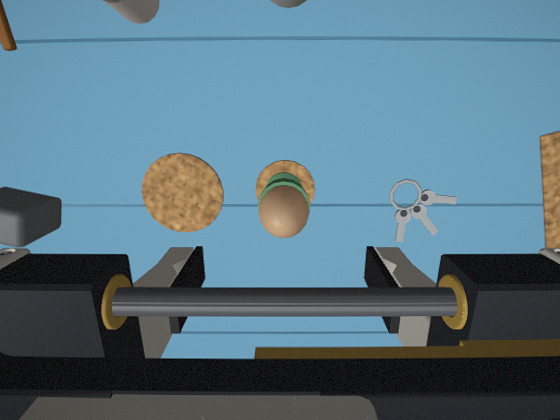

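The egg sits upright in the cup at (284,212), and the mats and keys have not moved. For the tumbler I turn the jaws to world x, so the body stays clear of the egg when placing.

Call:
arm_command(commands=[-10,0,0,10,100,0,0,0,10,100,0,0,0,10,100,0,0,0,10,100,0,0,0,10,100])

```text
clock: 19.35
tool_pos: [0.4477, 0.014, 0.181]
orientation: [-11.7, 89.6, -153.4]
force: [-0.2, -0.1, -0.8]
opening: 0.0876
```

Call:
arm_command(commands=[0,0,0,10,100,0,0,0,10,100,0,0,0,10,100,0,0,0,10,100,0,0,0,0,100])

```text
clock: 19.98
tool_pos: [0.444, 0.0129, 0.1746]
orientation: [24.5, 89.0, -158.7]
force: [-0.1, 0.9, 0.1]
opening: 0.0878
```

```bash
python3 - <<'E'
from h import *
go(.6335,-.287,.18,0)
E
```

```text
t 19.98 pos [0.444  0.0129 0.1746] jaw 176.9 open 0.0878 F [-0.1  0.9  0.1] q6 -30.2
  SHIFT [  -6.6  289.1 -205.5] TURN -3.1 rows 6
```

Call:
arm_command(commands=[0,0,0,-3,100,-2,50,-32,0,100,-2,50,-32,0,100,-2,50,-32,0,100,-2,50,-32,0,100])

```text
clock: 20.6
tool_pos: [0.577, -0.1868, 0.1789]
orientation: [16.0, 88.9, -162.1]
force: [1.2, 1.4, 0.1]
opening: 0.0875
```

Call:
arm_command(commands=[-2,50,-32,0,100,-2,40,-26,0,100,0,0,0,0,100,0,0,0,0,100])

```text
clock: 21.1
tool_pos: [0.6395, -0.2814, 0.1754]
orientation: [7.4, 88.5, -169.9]
force: [-0.9, 0.0, -0.5]
opening: 0.0877
```

```bash
python3 - <<'E'
from h import *
go(.6335,-.287,.052,0)
s=snap('wrist','w9');cv2.imwrite('pics/w9v.png',s['frame'])
E
```

```text
t 21.1 pos [ 0.6395 -0.2814  0.1754] jaw -177.3 open 0.0877 F [-0.9  0.  -0.5] q6 10.0
  SHIFT [123.6   4.9   3. ] TURN 2.7 rows 2
```

View pics/w9v.png

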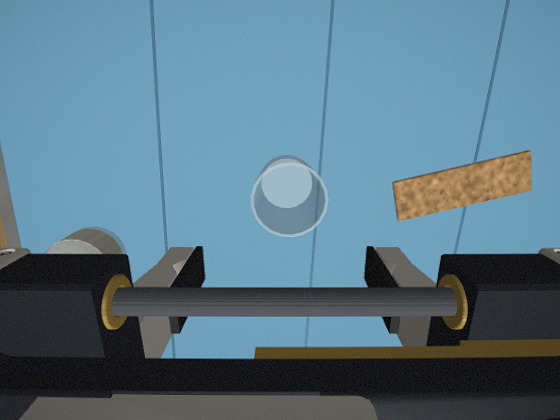

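The tumbler rim is centred at (289,199) between the fingers. The long mat is fully visible, with corners at (393,182), (530,151), (532,189) and (399,220). The jar at far left is well clear.

```bash
python3 - <<'E'
from h import *
s=load('w9'); w=load('w1'); print('tum',atz(s,(289,199),.075),tri((s,(289,199)),(w,(498.6,96.3))))
r,ax,c=blob(s,*CORK,(660,265)); q=cv2.boxPoints(cv2.minAreaRect(c)); ap=cv2.approxPolyDP(c,5,True)[:,0]
P=np.array([atz(s,u.astype(float),.005)[:2] for u in ap]); print(ap.tolist(),P.round(4).tolist())
pts=np.array([atz(s,u.astype(float),.005)[:2] for u in c[:,0]],np.float32); print('long mat rect',cv2.minAreaRect(pts))
go(*atz(s,(289,199),.075)[:2],.052,0)
E
```

```text
tum [ 0.63275602 -0.28939152  0.075     ] (array([ 0.63291519, -0.28927916,  0.07465786]), [0.00017876637966413703, 0.00017876637966410158])
[[530, 151], [393, 182], [398, 220], [530, 190]] [[0.3774, -0.3328], [0.5195, -0.2933], [0.5077, -0.2511], [0.3658, -0.291]]
long mat rect ((0.4429587125778198, -0.29215410351753235), (0.14842264354228973, 0.045285217463970184), 15.827183723449707)
t 21.15 pos [ 0.6393 -0.2812  0.1754] jaw -177.3 open 0.0876 F [ 0.5 -0.4 -0. ] q6 10.0
  SHIFT [123.6   7.5   3.6] TURN 2.7 rows 2
```

Call:
arm_command(commands=[0,0,0,2.7,100,0,8,6,0,100,35,0,0,0,100,30,0,0,0,100,0,0,0,0,100])

```text
clock: 21.78
tool_pos: [0.6298, -0.2869, 0.112]
orientation: [11.7, 88.6, -167.6]
force: [-0.4, 0.2, 0.1]
opening: 0.0873
```

```bash
python3 - <<'E'
from h import *
go(.633,-.289,.047,0);print(toolR()[:,0])
E
```

```text
t 21.77 pos [ 0.6298 -0.2869  0.112 ] jaw -179.3 open 0.0873 F [-0.4  0.2  0.1] q6 8.5
  SHIFT [64.9  1.9 -4.7] TURN 0.7 rows 2
[-0.02351038 -0.00516512 -0.99971025]
```

Call:
arm_command(commands=[0,2,-4.5,0.7,100,20,0,0,0,100,20,0,-0.5,0,100,0,0,0,0,100,0,0,0,0,100])

```text
clock: 22.4
tool_pos: [0.6367, -0.2897, 0.0753]
orientation: [23.1, 89.0, -156.8]
force: [0.1, 0.5, 0.7]
opening: 0.0876
```

```bash
python3 - <<'E'
from h import *
go(.633,-.289,.047,0);print(toolR()[:,0])
E
```

```text
t 22.4 pos [ 0.6367 -0.2897  0.0753] jaw -179.9 open 0.0876 F [0.1 0.5 0.7] q6 8.0
  SHIFT [28.3 -0.9  3.3] TURN 0.1 rows 1
[-0.0167022  -0.00714976 -0.99983495]
```

Call:
arm_command(commands=[0,-1,3,0,100,0,0,0,0,100,14,0,0,0,100,12,0,0,0,100,0,0,0,0,100])

```text
clock: 23.02
tool_pos: [0.6336, -0.2889, 0.0489]
orientation: [26.5, 89.1, -153.4]
force: [-0.0, -0.0, 1.1]
opening: 0.0873
```

```bash
python3 - <<'E'
from h import *
go(.633,-.289,.047,0);print(toolR()[:,0])
E
```

```text
t 23.02 pos [ 0.6336 -0.2889  0.0489] jaw -179.9 open 0.0873 F [-0.  -0.   1.1] q6 7.9
  SHIFT [1.9 0.1 0.5] TURN 0.1 rows 1
[-0.01480693 -0.00742705 -0.99986279]
```

Call:
arm_command(commands=[0,0,0,0,75,0,0,0,0,65,0,0,0,0,50,0,0,0,0,50,0,0,0,0,50])

```text
clock: 23.65
tool_pos: [0.6335, -0.289, 0.0489]
orientation: [25.9, 89.0, -154.0]
force: [0.3, -1.0, -1.3]
opening: 0.0643
```

Call:
arm_command(commands=[-20,0,0,0,50,-20,0,0,0,50,0,0,0,0,50])

```text
clock: 24.02
tool_pos: [0.6337, -0.2884, 0.0889]
orientation: [22.5, 89.0, -157.4]
force: [-0.3, -0.3, -2.5]
opening: 0.0639
```

```bash
python3 - <<'E'
from h import *
go(.448,.1257,.17,0);print(toolR()[:,0])
E
```

```text
t 24.02 pos [ 0.6337 -0.2884  0.0889] jaw -179.9 open 0.0639 F [-0.3 -0.3 -2.5] q6 7.9
  SHIFT [ -80.9 -413.9  186.2] TURN 0.1 rows 8
[-0.0165088  -0.00686471 -0.99984015]
```

Call:
arm_command(commands=[-40,0,0,0,50,-50,0,0,0,50,-20,-30,0,0,50,0,-50,10,0,50,0,-50,10,0,50])

```text
clock: 24.65
tool_pos: [0.6134, -0.1569, 0.1949]
orientation: [9.9, 88.7, -170.4]
force: [0.6, 0.7, -1.6]
opening: 0.0647
```

Call:
arm_command(commands=[0,-50,10,0,50,0,-50,10,0,50,0,-50,16,0,50,0,-50,25,0,50,0,-40,30,0,50])

```text
clock: 25.28
tool_pos: [0.5194, 0.0916, 0.1908]
orientation: [8.1, 88.4, -172.2]
force: [0.4, -0.1, -1.8]
opening: 0.0643
```

```bash
python3 - <<'E'
from h import *
go(.448,.1257,.19,0);print(toolR()[:,0])
E
```

```text
t 25.27 pos [0.5194 0.0916 0.1908] jaw 179.7 open 0.0643 F [ 0.4 -0.1 -1.8] q6 -30.8
  SHIFT [  2.7 -33.7  71.5] TURN -0.3 rows 2
[-0.02765817 -0.00379004 -0.99961025]
```

Call:
arm_command(commands=[0,-17,36,0,50,0,-17,36,0,50,0,0,0,0,50,35,0,0,0,50,0,0,0,0,50])

```text
clock: 25.9
tool_pos: [0.4415, 0.1292, 0.1543]
orientation: [6.8, 88.3, -173.2]
force: [-0.0, -0.2, -1.1]
opening: 0.0644
```

```bash
python3 - <<'E'
from h import *
go(.448,.1257,.065,0);print(toolR()[:,0])
E
```

```text
t 25.9 pos [0.4415 0.1292 0.1543] jaw 180.0 open 0.0644 F [-0.  -0.2 -1.1] q6 -39.5
  SHIFT [89.1  3.2 -9.1] TURN -0.0 rows 2
[-0.02962839 -0.0035269  -0.99955476]
```

Call:
arm_command(commands=[0,3,-7,0,50,35,0,0,0,50,35,0,0,0,50,10,0,0,0,50,0,0,0,0,50])

```text
clock: 26.52
tool_pos: [0.4538, 0.1268, 0.0773]
orientation: [1.8, 88.7, -178.2]
force: [0.9, 0.5, -1.3]
opening: 0.0641
```

```bash
python3 - <<'E'
from h import *
go(.448,.1257,.054,0);print(toolR()[:,0])
E
```

```text
t 26.52 pos [0.4538 0.1268 0.0773] jaw 179.9 open 0.0641 F [ 0.9  0.5 -1.3] q6 -38.3
  SHIFT [23.4  1.   5.3] TURN -0.1 rows 1
[-2.19626091e-02 -6.80980056e-04 -9.99758561e-01]
```

Call:
arm_command(commands=[0,1,5.5,0,50,0,0,0,0,50,10,0,0,0,50,7,0,0,0,50,0,0,0,0,50])

```text
clock: 27.15
tool_pos: [0.4496, 0.1269, 0.0625]
orientation: [-8.1, 89.0, 171.9]
force: [0.6, 0.5, -1.4]
opening: 0.0647
```

Call:
arm_command(commands=[2,0,0,0,50,0,0,0,0,50,0,0,0,0,50])

```text
clock: 27.52
tool_pos: [0.4497, 0.127, 0.0603]
orientation: [-6.8, 89.0, 173.1]
force: [-0.3, -0.2, -1.4]
opening: 0.0643
```

Contact is expected near z = 0.054.

Call:
arm_command(commands=[3.5,0,0,0,50,0,0,0,0,50,0,0,0,0,50])

```text
clock: 27.9
tool_pos: [0.4497, 0.1271, 0.0567]
orientation: [-7.5, 89.0, 172.5]
force: [0.2, -0.0, -1.2]
opening: 0.0642
```

Call:
arm_command(commands=[2,0,0,0,50,0,0,0,0,50,0,0,0,0,50])

```text
clock: 28.28
tool_pos: [0.4497, 0.1271, 0.0546]
orientation: [-7.8, 89.0, 172.2]
force: [1.1, 0.1, -1.2]
opening: 0.0641
```

Call:
arm_command(commands=[1,0,0,0,50,0,0,0,0,50,0,0,0,0,50])

```text
clock: 28.65
tool_pos: [0.4498, 0.1273, 0.0539]
orientation: [-9.2, 89.0, 170.8]
force: [-1.0, -0.3, -0.7]
opening: 0.0642
```

Contact: z stopped short at 0.0539 and the load dropped. I release and rise.

Call:
arm_command(commands=[0.5,0,0,0,50,0,0,0,0,80,0,0,0,0,90,0,0,0,0,100,0,0,0,0,100])

```text
clock: 29.28
tool_pos: [0.4503, 0.1276, 0.0538]
orientation: [-11.4, 89.1, 168.6]
force: [0.9, 0.7, 0.3]
opening: 0.0871
```

Call:
arm_command(commands=[-20,0,0,0,100,-40,0,0,0,100,-50,0,0,0,100,-20,0,0,0,100,0,0,0,0,100])

```text
clock: 29.9
tool_pos: [0.4521, 0.1267, 0.187]
orientation: [-5.4, 89.0, 174.6]
force: [0.1, 0.5, -0.1]
opening: 0.0872
```

```bash
python3 - <<'E'
from h import *
# spoon from w1
w=load('w1'); r,ax,c=blob(w,*CORK,(110,130)); pts=np.array([atz(w,u.astype(float),.004)[:2] for u in c[:,0]],np.float32)
(cx,cy),sz,an=cv2.minAreaRect(pts); print('spoon rect',cx,cy,sz,an)
m,v=pts.mean(0),np.linalg.svd(pts-pts.mean(0))[2][0]; print(m,np.degrees(np.arctan2(v[1],v[0])))
go(.652,.289,.18,97.5); print(toolR()[:,0])
E
```

```text
spoon rect 0.6504395008087158 0.2869029939174652 (0.11936511099338531, 0.02447233721613884) 13.253435134887695
[0.65181226 0.28965816] -170.48564
t 29.9 pos [0.4521 0.1267 0.187 ] jaw 180.0 open 0.0872 F [ 0.1  0.5 -0.1] q6 -38.7
  SHIFT [   3.9 -162.3 -200. ] TURN 82.5 rows 5
[-0.01730667  0.00163611 -0.99984889]
```

Call:
arm_command(commands=[0,0,0,10.2,100,0,0,0,10.2,100,0,0,0,10.2,100,0,0,0,10.2,100,0,0,0,10.2,100])

```text
clock: 30.52
tool_pos: [0.4495, 0.1252, 0.1813]
orientation: [56.5, 88.6, -176.1]
force: [0.1, 0.5, -0.8]
opening: 0.0875
```

Call:
arm_command(commands=[0,0,0,10.2,100,0,0,0,10.2,100,0,0,0,10.2,100,0,0,0,0,100])

```text
clock: 31.02
tool_pos: [0.4471, 0.1238, 0.1759]
orientation: [94.8, 88.2, -169.5]
force: [-0.6, -0.4, -0.9]
opening: 0.0879
```

```bash
python3 - <<'E'
from h import *
go(.6507,.2893,.16,99); print(toolR()[:,0])
E
```

```text
t 31.02 pos [0.4471 0.1238 0.1759] jaw 95.7 open 0.0879 F [-0.6 -0.4 -0.9] q6 -122.9
  SHIFT [   8.7 -219.5  144.3] TURN -3.3 rows 5
[-0.03073115 -0.00571848 -0.99951133]
```

Call:
arm_command(commands=[0,-42,29,0,100,0,-44,29,0,100,0,-44,29,0,100,0,-44,29,0,100,0,-40,27,0,100])

```text
clock: 31.65
tool_pos: [0.6466, 0.2914, 0.1648]
orientation: [95.2, 88.0, -167.7]
force: [0.3, -1.2, 0.1]
opening: 0.0874
```

Call:
arm_command(commands=[0,0,0,-3.3,100,0,0,0,0,100])

```text
clock: 31.9
tool_pos: [0.6478, 0.2929, 0.1595]
orientation: [94.8, 87.7, -164.3]
force: [-1.2, -0.4, 0.2]
opening: 0.0878
```

```bash
python3 - <<'E'
from h import *
go(.6507,.2893,.08,99); print(toolR()[:,0])
s=snap('wrist','w10');cv2.imwrite('pics/w10v.png',s['frame'])
r,ax,c=blob(s,*CORK,np.array(proj(s,[.6507,.2893,.008])[0])/.7); print(r,ax,c[:,0].min(0),c[:,0].max(0), 'pred ends',proj(s,[[.5914,.28,.008],[.71,.2985,.008]]))
E
```

```text
t 31.9 pos [0.6478 0.2929 0.1595] jaw 101.0 open 0.0878 F [-1.2 -0.4  0.2] q6 -118.1
  SHIFT [79.3 -5.3 -3.8] TURN 2.0 rows 2
[-0.03843914 -0.0108314  -0.99920224]
[279.01013184 205.00750732] (19.537126541137695, 118.64421844482422) [266 139] [288 254] pred ends [[282.33418652 139.81186372]
 [278.32200036 255.96834707]]
```

View pics/w10v.png

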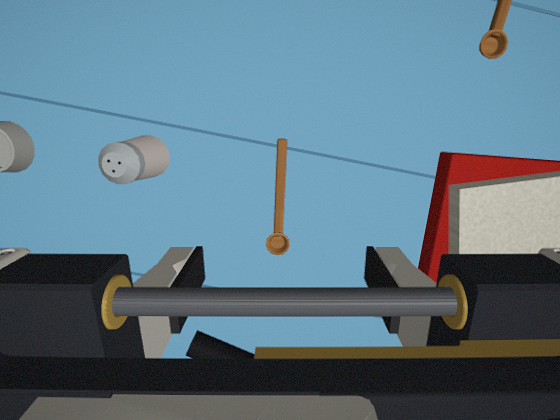

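The spoon has its handle end at (282,139) and bowl at (278,243), between the fingers. The red book is at right with its edge running from (440,155) to (422,270), so I check its clearance.

```bash
python3 - <<'E'
from h import *
s=load('w10'); e,b=atz(s,(282,139.5),.007),atz(s,(277.5,243),.008); d=(b-e)[:2]; u=d/np.linalg.norm(d)
print(e,b,np.linalg.norm(d),'ang',np.degrees(np.arctan2(u[1],u[0])),'origin',e[:2]+.06*u)
print('book red edge',[atz(s,q,.0).round(3) for q in [(440,155),(422,270)]],'cover',[atz(s,q,.03).round(3) for q in [(450,185),(449,250)]])
a,bb=load('scene0'),load('side0'); print('corner',tri((a,np.array([537,457])*.7),(bb,np.array([367,181])*.7)), tri((a,np.array([516,563])*.7),(bb,np.array([402,210])*.7)))
E
```

```text
[0.5912245  0.27963021 0.007     ] [0.69583799 0.29495393 0.008     ] 0.10572983300283256 ang 8.33338993875143 origin [0.65059099 0.28832618]
book red edge [array([0.576, 0.437, 0.   ]), array([0.7  , 0.457, 0.   ])] cover [array([0.601, 0.44 , 0.03 ]), array([0.663, 0.46 , 0.03 ])]
corner (array([0.55847566, 0.47511729, 0.07617663]), [0.05844562172560582, 0.0584456217256057]) (array([ 0.65435029,  0.50784365, -0.04184049]), [0.04543690897947763, 0.04543690897947758])
```

Call:
arm_command(commands=[0,-7,-4,2.7,100,45,0,0,0,100,45,0,0,0,100,25,0,0,0,100,0,0,0,0,100])

```text
clock: 32.58
tool_pos: [0.6526, 0.2872, 0.0443]
orientation: [95.9, 88.0, -166.5]
force: [0.4, 0.3, 0.7]
opening: 0.0877
```

```bash
python3 - <<'E'
from h import *
go(.6506,.2883,.004,98.3); print(toolR()[:,0])
E
```

```text
t 32.58 pos [0.6526 0.2872 0.0443] jaw 97.6 open 0.0877 F [0.4 0.3 0.7] q6 -120.6
  SHIFT [40.4  0.4  1.5] TURN -0.7 rows 1
[-0.03440614 -0.00826352 -0.99937377]
```

Call:
arm_command(commands=[20,0,1,-0.7,100,14,0,0,0,100,0,0,0,0,100,0,0,0,0,100])

```text
clock: 33.08
tool_pos: [0.6536, 0.2886, 0.0127]
orientation: [92.3, 88.3, -169.4]
force: [0.2, -0.3, -0.2]
opening: 0.0878
```

```bash
python3 - <<'E'
from h import *
go(.6506,.2883,.004,98.3); print(toolR()[:,0])
E
```

```text
t 33.08 pos [0.6536 0.2886 0.0127] jaw 98.3 open 0.0878 F [ 0.2 -0.3 -0.2] q6 -120.0
  SHIFT [8.7 2.7 0.1] TURN -0.0 rows 1
[-0.02966184 -0.00555736 -0.99954454]
```

Call:
arm_command(commands=[5,2,0,0,100,3,0,0,0,100,0,0,0,0,60,0,0,0,0,30,0,0,0,0,15])

```text
clock: 33.7
tool_pos: [0.6519, 0.2889, 0.0057]
orientation: [90.4, 88.4, -171.3]
force: [0.4, 0.7, -0.0]
opening: 0.0631
```

Call:
arm_command(commands=[0,0,0,0,5,0,0,0,0,0,0,0,0,0,0,0,0,0,0,0,0,0,0,0,0])

```text
clock: 34.33
tool_pos: [0.652, 0.2889, 0.0059]
orientation: [90.2, 88.4, -171.5]
force: [0.0, 0.0, -0.2]
opening: 0.0131
```

Call:
arm_command(commands=[0,0,0,0,0,0,0,0,0,0,0,0,0,0,0])

```text
clock: 34.7
tool_pos: [0.652, 0.2889, 0.0059]
orientation: [90.3, 88.4, -171.4]
force: [-0.2, 0.1, 0.4]
opening: 0.0092
```

```bash
python3 - <<'E'
from h import *
go(.6506,.2883,.16,98.3); print(toolR()[:,0])
E
```

```text
t 34.7 pos [0.652  0.2889 0.0059] jaw 98.3 open 0.0092 F [-0.2  0.1  0.4] q6 -120.1
  SHIFT [-154.     5.7   -0.4] TURN -0.0 rows 3
[-0.02767399 -0.00417323 -0.99960829]
```

Gripped at 9.2 mm opening, but only about 2 mm deep. I reopen a little, go 3 mm lower and regrip.

Call:
arm_command(commands=[0,0,0,0,25,0,0,0,0,25,2,0,0,0,25,1.5,0,0,0,25,0,0,0,0,25])

```text
clock: 35.33
tool_pos: [0.6518, 0.2889, 0.0021]
orientation: [90.3, 88.4, -171.4]
force: [-0.0, 0.1, 0.4]
opening: 0.0218
```

Call:
arm_command(commands=[0,0,0,0,0,0,0,0,0,0,0,0,0,0,0,0,0,0,0,0,0,0,0,0,0])

```text
clock: 35.95
tool_pos: [0.6518, 0.2889, 0.002]
orientation: [90.4, 88.4, -171.3]
force: [-0.8, -0.1, -0.4]
opening: 0.0092
```

Call:
arm_command(commands=[-30,0,0,0,0,-50,0,0,0,0,-55,0,0,0,0,-30,0,0,0,0,0,0,0,0,0])

```text
clock: 36.58
tool_pos: [0.6562, 0.2891, 0.1711]
orientation: [92.8, 88.3, -168.9]
force: [0.3, 0.1, -1.9]
opening: 0.0094
```

```bash
python3 - <<'E'
from h import *
go(.443,-.292,.16,105.8); print(toolR()[:,0])
E
```

```text
t 36.58 pos [0.6562 0.2891 0.1711] jaw 98.3 open 0.0094 F [ 0.3  0.1 -1.9] q6 -120.2
  SHIFT [  20.7  294.2 -544.3] TURN -7.5 rows 10
[-0.02941606 -0.00575185 -0.9995507 ]
```

Call:
arm_command(commands=[0,27,-49,0,0,0,27,-49,0,0,0,27,-49,0,0,0,27,-49,0,0,0,27,-49,0,0])

```text
clock: 37.2
tool_pos: [0.5534, 0.0227, 0.17]
orientation: [93.9, 87.9, -167.5]
force: [1.1, -1.0, 0.3]
opening: 0.0095
```

Call:
arm_command(commands=[0,27,-49,0,0,0,27,-49,0,0,0,27,-49,0,0,0,27,-49,0,0,0,27,-49,0,0])

```text
clock: 37.83
tool_pos: [0.4492, -0.2472, 0.172]
orientation: [91.8, 87.7, -169.6]
force: [0.8, -0.5, 0.1]
opening: 0.0095
```

```bash
python3 - <<'E'
from h import *
go(.443,-.292,.16,105.8); print(toolR()[:,0])
E
```

```text
t 37.83 pos [ 0.4492 -0.2472  0.172 ] jaw 98.6 open 0.0095 F [ 0.8 -0.5  0.1] q6 -75.5
  SHIFT [ 12.6  12.3 -43.4] TURN -7.2 rows 1
[-0.03994597 -0.00734772 -0.99917482]
```

Call:
arm_command(commands=[0,10,-42,0,0,0,0,0,-7.2,0,0,0,0,0,0,40,0,0,0,0,0,0,0,0,0])

```text
clock: 38.45
tool_pos: [0.4393, -0.2939, 0.1287]
orientation: [81.5, 87.4, -173.2]
force: [0.0, -0.2, -0.2]
opening: 0.0096
```

```bash
python3 - <<'E'
from h import *
go(.4442,-.2917,.03,105.8); print(toolR()[:,0])
s=snap('wrist','w11');cv2.imwrite('pics/w11v.png',s['frame'])
E
```

```text
t 38.45 pos [ 0.4393 -0.2939  0.1287] jaw 105.3 open 0.0096 F [ 0.  -0.2 -0.2] q6 -63.4
  SHIFT [98.4 -9.6  0.1] TURN -0.5 rows 2
[-0.04454178 -0.00534339 -0.99899323]
```

View pics/w11v.png

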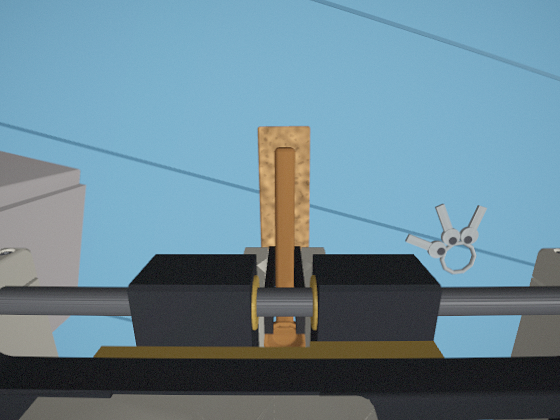

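The spoon is held over the long mat, its handle at (285,200) parallel to the mat and centred on it. The box is at left outside the gripper's width. I lower.

Call:
arm_command(commands=[40,-5,0,-0.5,0,40,0,0,0,0,18,0,0,0,0,0,0,0,0,0,0,0,0,0,0])

```text
clock: 39.12
tool_pos: [0.4504, -0.2946, 0.0389]
orientation: [97.7, 88.2, -156.4]
force: [1.1, 0.4, -0.8]
opening: 0.0093
```

```bash
python3 - <<'E'
from h import *
go(.4442,-.2917,.0075,105.8); print(toolR()[:,0])
E
```

```text
t 39.12 pos [ 0.4504 -0.2946  0.0389] jaw 105.9 open 0.0093 F [ 1.1  0.4 -0.8] q6 -63.7
  SHIFT [31.6  4.1  4.7] TURN 0.1 rows 1
[-0.02906571 -0.01270796 -0.99949672]
```

Call:
arm_command(commands=[15,6,4.5,0,0,10,0,0,0,0,0,0,0,0,0,0,0,0,0,0])

```text
clock: 39.62
tool_pos: [0.447, -0.2932, 0.0185]
orientation: [110.3, 88.5, -143.7]
force: [0.1, 0.0, -0.0]
opening: 0.0094
```

```bash
python3 - <<'E'
from h import *
go(.4442,-.2917,.0075,105.8); print(toolR()[:,0])
E
```

```text
t 39.62 pos [ 0.447  -0.2932  0.0185] jaw 106.0 open 0.0094 F [ 0.1  0.  -0. ] q6 -64.0
  SHIFT [11.   2.   2.3] TURN 0.2 rows 1
[-0.02096344 -0.0153872  -0.99966183]
```

Call:
arm_command(commands=[4,2,2,0,0,4,0,0,0,0,0,0,0,0,0,2,0,0,0,0,0,0,0,0,0])

```text
clock: 40.25
tool_pos: [0.4448, -0.2921, 0.0085]
orientation: [112.1, 88.5, -142.0]
force: [-0.3, 0.0, 0.3]
opening: 0.0095
```

Call:
arm_command(commands=[1,0,0,0,0,0,0,0,0,0,0,0,0,0,0])

```text
clock: 40.62
tool_pos: [0.4448, -0.2922, 0.0074]
orientation: [112.3, 88.5, -141.8]
force: [-0.2, 0.3, -0.8]
opening: 0.0094
```

Call:
arm_command(commands=[0,0,0,0,15,0,0,0,0,40,0,0,0,0,50,0,0,0,0,50,-10,0,0,0,50])

```text
clock: 41.25
tool_pos: [0.4446, -0.2919, 0.0174]
orientation: [110.1, 88.5, -144.0]
force: [-0.0, 0.4, -0.3]
opening: 0.0429
```

Call:
arm_command(commands=[-40,0,0,0,50,-60,0,0,0,50,-60,0,0,0,50,-60,0,0,0,50,-40,0,0,0,50])

```text
clock: 41.88
tool_pos: [0.4481, -0.2874, 0.2866]
orientation: [105.0, 88.3, -149.0]
force: [1.0, 0.1, -0.3]
opening: 0.044
```

```bash
python3 - <<'E'
from h import *
go(.45,-.1,.28)
s=snap('wrist','w12');snap('scene','scene12');t=snap('side','side12');
c=cv2.resize(t['frame'][140:350,200:470],(514,400),interpolation=cv2.INTER_CUBIC)
v=np.zeros((600,800,3),np.uint8); v[:300,:400]=cv2.resize(s['frame'],(400,300));v[200:600,286:800]=0
v[:400,286:800]=c; v[400:,286:800]=0; v[300:600,:286]=0
q=load('scene12')['frame'][130:290,120:390]; v[300:600,:]=0; 
v=np.vstack([np.hstack([cv2.resize(s['frame'],(400,300)),cv2.resize(t['frame'][140:350,200:480],(400,300),interpolation=cv2.INTER_CUBIC)]),cv2.resize(q,(800,474),interpolation=cv2.INTER_CUBIC)[:300]])
cv2.imwrite('pics/final.png',v)
E
```

```text
t 41.88 pos [ 0.4481 -0.2874  0.2866] jaw 106.0 open 0.044 F [ 1.   0.1 -0.3] q6 -63.6
  SHIFT [  3.8 -53.5 179.7] TURN 0 rows 4
```

View pics/final.png

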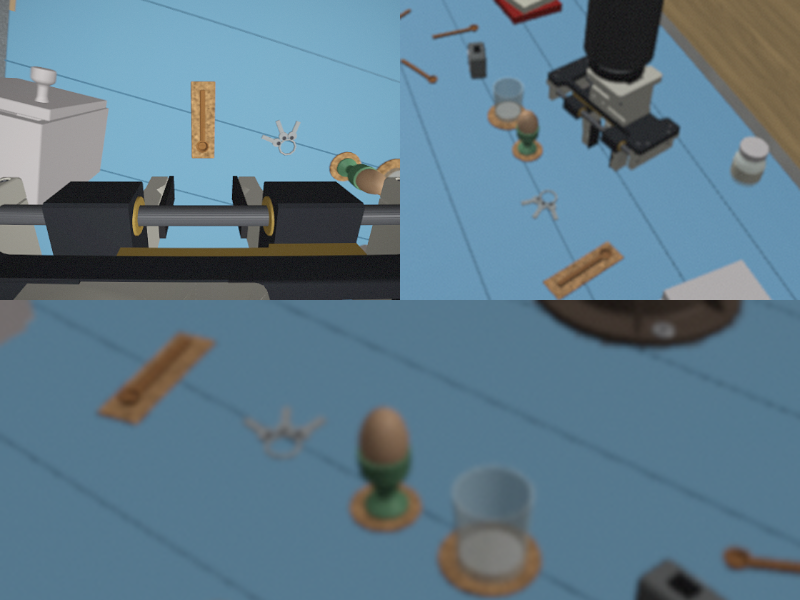

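The final picture shows the spoon lying along the middle of the long mat (wrist inset, (203,120)). The egg stands in the cup on the small mat (scene inset, (385,460)) and the tumbler upright on the large mat (490,530). The keys and the clock show no movement, and the arm is clear. I hand in.

```bash
python3 - <<'E'
from h import *
a=load('scene12'); b=load('scene0')
w=load('w12')
d=cv2.absdiff(a['frame'],b['frame']).max(2)
for n,p in [('salt',(.635,.152,.03)),('clock',(.437,.295,.03)),('keys',(.44,-.11,0))]:
    u,v=proj(a,p)[0].astype(int); print(n,d[v-15:v+15,u-15:u+15].mean().round(1),d[v-15:v+15,u-15:u+15].max())
print(get_obs()['clock']); print(close_job())
E
```

```text
salt 1.4 3
clock 1.4 5
keys 1.4 3
42.025
the job is handed in; nothing more can be done
None
```

The job is done and handed in at 42 s of the 112 s. The egg cup stands on the small mat with the egg in it, the tumbler on the large mat, and the spoon farthest from the base lies along the long mat.

- **Egg cup:** after release it measured about 0.3 mm from the mat's centre.
- **Egg:** it was lowered until it touched the cup, then released. The next wrist picture showed it upright in the cup.
- **Tumbler:** I only have the gripper position at release, about 2–3 mm off the mat's centre. The final views show it upright on the mat.
- **Spoon:** the gripper released it within about 1 mm of the target and parallel to the mat. The wrist view shows it wholly on the mat.
- **Keys, salt shaker and alarm clock:** before-and-after scene pictures differ there only by image noise.

**Disagreements:**
- One early pair of wrist views put the cup rim about 10 mm and the tumbler rim about 14 mm too low. I think the arm was still settling, and later views of the tumbler agreed with its stated height.
- Mat tops measured about 1–2 mm high instead of 5 mm, but contact when setting down matched the stated 5 mm.

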